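# Stop the polishing wheel with its high spot at the pointer

## Task

Two leather-covered polishing wheels lie flat on stands. Take the wheel whose stand has the steel pointer and turn it slowly by its wooden crank handle until the high spot of its rim, the thick lap of leather that stands proud, is right in front of the pointer tip. Leave the wheel standing there, let go, and do not turn the other wheel.

Things in the scene. Friction and masses are not known exactly. Their poses are not given: they have to be found in the camera images.
- wheel: Wheel to turn: pale wood disc, leather tread, 176 mm across, 30 thick, flat on a fixed vertical axle; turns either way, light drag (2 N at crank), stays put. Origin on the axle at its underside, 55 mm above the table; z up, x to the high spot, y to the crank: upright dark round handle 20 mm across, at y = 60, from z = 30 to 99 mm, spinning freely on its own pin, so the gripper need not turn.
- high_spot (a point): Outermost point of that wheel's high spot, at mid thickness: a leather lap 12 mm proud of the tread, 37 mm long round the rim, 100 mm from the axle; turns with the wheel, 90 degrees clockwise (from above) of the crank. A bare gap in the tread, 200 degrees round, is not the high spot. The axle nut rises 8 mm over the disc.
- pointer_tip (a point): The tip of the fixed steel pointer, a cone that points level at the axle from a dark steel block on the stand, 70 mm above the table and 106 mm from the axle, so 6 mm clear of the high spot when that passes. Block and pointer nowhere rise above 79 mm. Only one of the two stands has a pointer.
- other_crank (a point): Top end of the crank handle of the other wheel (152 mm across, with its own lap, on a stand without pointer), 154 mm above the table, 54 mm from its axle. Not to be turned.

How it is judged:
By the outcome, as a careful person would: the job done as asked, in the order asked, and still so for the second after the job is handed in, with the robot touching nothing.
It also fails if it takes over 37 s, if anything falls off the work surface, if the arm or the gripper's body presses on something with over 40 N, if the wrist force passes 120 N, or if a joint passes its speed limit or range.

## Robot

A 7-joint arm with a two-finger parallel gripper is mounted at the origin on the work surface. World frame = base frame: x ahead of the robot, y to its left, z up, the work surface at z = 0. Lengths are in m, angles in degrees, forces in N, time in s.
With the tool pointing down it reaches from about 0.4 to 0.75 m from the base axis. Payload 19.5 kg.
Tool frame: the origin (TCP) lies midway between the tips of the shut fingers; the grasp point (between the pads) lies 19 mm behind it; z points along the fingers, y is the direction in which the jaws open and shut (so a half turn about z gives the same grasp; the last joint's range is limited). The gripper opens to 85 mm and grips with 20 to 120 N. Pads are 22 mm wide; open, the fingers measure 114 mm over their backs; the gripper's body (76 mm by 85 mm) begins 54 mm behind the grasp point. The pads swing forward as they close: fully open they stand 13 mm farther back than shut.
Start: joints at [-73.15, 40.479, -1.581, 85.061, 1.261, 54.483, -4.326], TCP at [0.189, 0.543, 0.231] pointing down, gripper open.
Joint ranges: [-155.06, 155.06], [-18.47, 123.98], [-90, 86.84], [0, 140.48], [-83.41, 263.41], [0, 116], [-161.91, 161.91]. Speed limits (degrees/s): [108.29, 108.29, 147.25, 147.25, 172.46, 172.46, 172.46].

## Interface

Orientations are given as [roll, pitch, yaw] about the fixed x, y, z axes, in that order (R = Rz(yaw) Ry(pitch) Rx(roll)).
In Python, from plant import manip gives the robot as it stands. The module is installed in compiled form; this text tells all that it offers.
- The arm moves only by the shell command python3 -m jog 'ROWS' [FORCE]. ROWS is JSON, a list of rows, each a list of 3 entries, a list of its own where there are three numbers: the shift along the tool's x, y, z in m, then the turn about the tool's z in rad, then the opening, from -1 (shut) to 1 (fully open). A call has exactly 8 rows; each row shifts and turns the pose as measured when the row begins, along the tool's axes as they then stand; what a row does not reach is not made up. A row lasts 1/8 s, in which the tool goes at most 62.5 mm and 10.7 degrees, less where a joint would pass 70% of its speed; a pose out of reach is approached as far as the arm can. A call is refused whole if a number of a shift passes 0.0625 or a number of a turn 0.188, either way. A call with a gripper value outside its range is refused whole. The fingers move at their own pace and stop on an object; FORCE is the grip in N (left out, the last holds). Time passes only in rows, so rows that do not move let the fingers close, or fill a call up. It gives the time, the measured TCP pose, the force and the opening at its end, in the units of the state.
- manip.read_state(): the state, without advancing time (a new reading comes with each control period).
- manip.get_image(name): name is "scene" or "top"; returns (picture, depth): 400x640x3 uint8, red, green, blue; 400x640 float32, m along the optical axis (not along the pixel's ray), 0 where there is no reading.
- manip.camera_params(name): a dict with "K" (3x3 intrinsics, pixels), "T" (4x4, takes a point from camera to world coordinates). Camera axes: x right, y down, z forward; pixel columns grow to the right and rows downward; lengths in m; the calibration is good to about 2 mm. A picture is of the moment at which its call begins. camera_params takes no time and is no camera call.
- manip.close_job(): hands the job in, once; it reports no verdict.
The state is a dict: "time_s": time; "qpos": joint angles; "joint_velocities": joint speeds; "tau": joint torques, N m; "tool_pos": TCP position; "tcp_rot": TCP orientation; "ft_force": force on the tool from outside, world axes, zero at the start; "wrist_torque": the same for the moment, N m; "opening": opening from 0.0 (shut) to 1.0 (fully open).
Only numpy, scipy, OpenCV 4.12 (cv2) and the standard library are available. Lean on these libraries where they do the work, as an engineer would, in place of code of your own. Each camera call takes 0.05 s, during which the arm holds its last target.

## Working session

There is one attempt and no reset: what is moved stays moved. The work goes in short steps, Python scripts to look and compute and a shell command to move; the robot and the scene stay as the last step left them, time stands still between calls to the robot, and variables do not carry over. Pictures are saved under pics/ and viewed, and the job is handed in when it is done.

```bash
mkdir -p pics
python3 - <<'E'
from plant import manip
import cv2,numpy as np
for n in("scene","top"):
    im,d=manip.get_image(n); cv2.imwrite(f"pics/{n}0.png",im[:,:,::-1]); np.save(f"{n}0d.npy",d); np.save(f"{n}0.npy",im)
    p=manip.camera_params(n); print(n,p["K"],p["T"])
s=manip.read_state(); print(s)
E
```

```text
scene [[426.63694937   0.         318.93270311]
 [  0.         426.63694937 202.78297427]
 [  0.           0.           1.        ]] [[ 0.82724125  0.39750917 -0.39706217  0.94335391]
 [ 0.56178312 -0.5958568   0.57389407 -0.51279375]
 [-0.00846404 -0.69781168 -0.71623126  0.79309654]
 [ 0.          0.          0.          1.        ]]
top [[416.70106178   0.         320.93727975]
 [  0.         416.70106178 200.99221676]
 [  0.           0.           1.        ]] [[-0.00714452 -0.98464894  0.17440015  0.40515369]
 [-0.99993291  0.00544459 -0.01022377  0.02781617]
 [ 0.00911729 -0.1744615  -0.98462179  0.97929965]
 [ 0.          0.          0.          1.        ]]
{'time_s': 0.1, 'qpos': array([-73.15107531,  40.50929426,  -1.58070611,  85.07965946,
         1.26076352,  54.48432428,  -4.3252642 ]), 'joint_velocities': array([ 0.05176406, -0.04584556, -0.01521296, -0.08409841,  0.00650944,
       -0.08161099, -0.03004453]), 'tau': array([ 1.89515398e-03, -8.84310937e+01,  1.23571716e+00, -2.36454070e+01,
        1.69209426e-02,  4.95637432e-03, -1.07249267e-05]), 'tool_pos': array([0.18939774, 0.54266762, 0.23089363]), 'tcp_rot': array([-1.79944137e+02,  2.97866982e-03,  1.60761244e+02]), 'ft_force': array([-0.10858868, -0.04605778, -0.42812926]), 'wrist_torque': array([-0.00087957,  0.04357087, -0.00848146]), 'opening': 0.9995528018867279}
```

View pics/scene0.png

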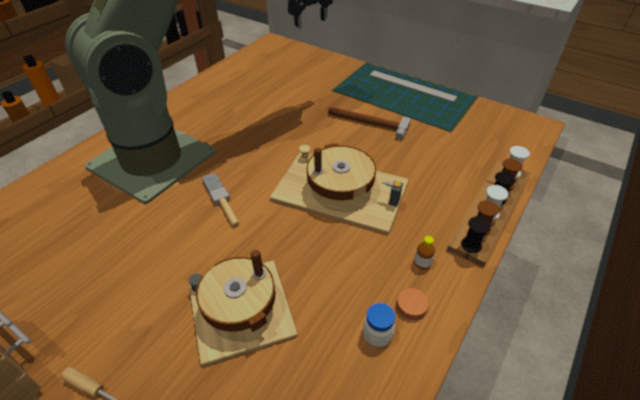

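View pics/top0.png

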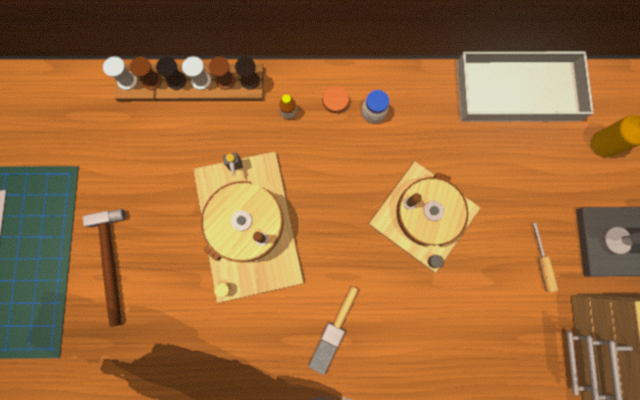

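```bash
cat > h.py <<'E'
import numpy as np
from plant import manip
def ray(n,u,v,z):
    p=manip.camera_params(n);K=p["K"];T=p["T"]
    d=T[:3,:3]@np.linalg.inv(K)@np.array([u,v,1.]);o=T[:3,3]
    return o+d*(z-o[2])/d[2]
def proj(n,P):
    p=manip.camera_params(n);K=p["K"];T=np.linalg.inv(p["T"])
    c=T[:3,:3]@np.array(P)+T[:3,3];q=K@c;return q[:2]/q[2]
E
python3 - <<'E'
import numpy as np,cv2
a=np.load("top0.npy")[140:310,180:320,::-1]
b=np.load("scene0.npy")[130:235,265:415,::-1]
cv2.imwrite("pics/c1.png",cv2.resize(a,None,fx=3.5,fy=3.5,interpolation=cv2.INTER_CUBIC))
cv2.imwrite("pics/c2.png",cv2.resize(b,None,fx=5,fy=5,interpolation=cv2.INTER_CUBIC))
E
```

```text
(no output)
```

View pics/c1.png

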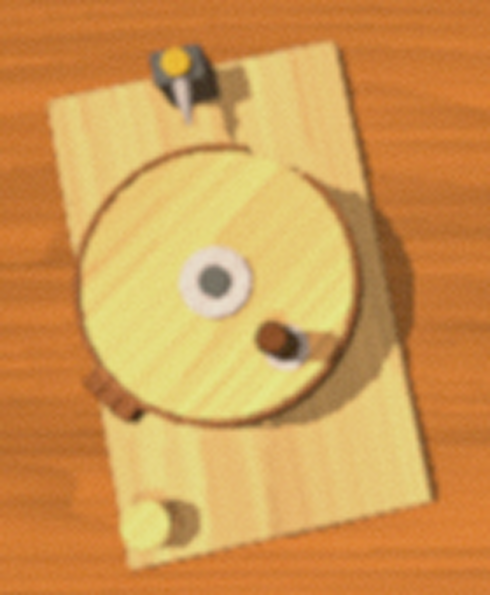

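View pics/c2.png

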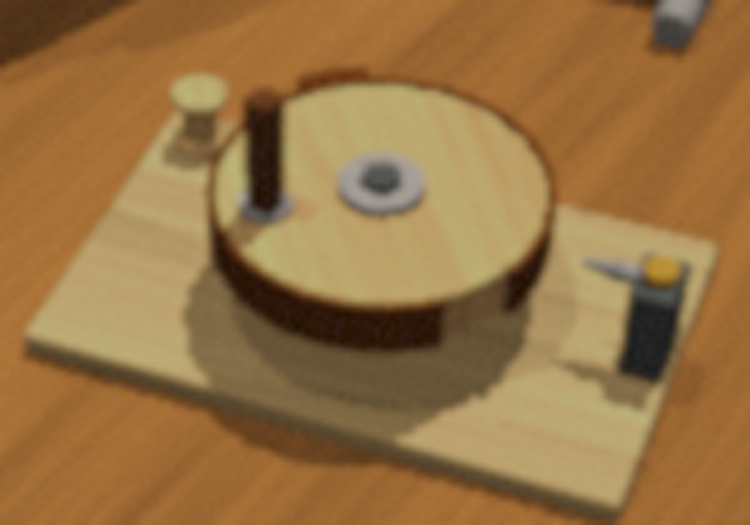

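Run:
```python
from h import *
import cv2
im=np.load("top0.npy");d=np.load("top0d.npy")
f=lambda u,v:(180+u/3.5,140+v/3.5)
pts=dict(axle=(*f(214,280),.093),crank=(*f(277,337),.154),cbase=(*f(289,356),.085),tip=(*f(187,121),.070),lap=(*f(112,393),.085),knob=(*f(145,522),.06))
P={k:ray("top",*v) for k,v in pts.items()}
# disc ellipse: pale mask
for k,p in P.items():
    r=p-P["axle"]; u,v=pts[k][:2]
    print(k,p.round(4),"r",np.hypot(*r[:2]).round(4),"ang",np.degrees(np.arctan2(r[1],r[0])).round(1),"depth z",end=" ")
    K=manip.camera_params("top");z=d[int(round(v)),int(round(u))]
    print((K["T"][:3,:3]@np.linalg.inv(K["K"])@np.array([u,v,1])*z+K["T"][:3,3]).round(4), "scene",proj("scene",p).round(1))
g=lambda u,v:(265+u/5,130+v/5)
for k,uv,z in (("axle",(380,177),.093),("crank",(265,98),.154),("tip",(585,263),.07)):
    print(k,ray("scene",*g(*uv),z).round(4))
```

```text
axle [0.5218 0.1896 0.093 ] r 0.0 ang 0.0 depth z [0.5223 0.1903 0.0889] scene [339.5 164. ]
crank [0.4811 0.1421 0.154 ] r 0.0626 ang -130.6 depth z [0.4809 0.1418 0.1559] scene [315.1 149.1]
cbase [0.4758 0.1441 0.085 ] r 0.0648 ang -135.3 depth z [0.4754 0.1434 0.0898] scene [314.2 169.6]
tip [0.6273 0.2137 0.07  ] r 0.1082 ang 12.9 depth z [0.6413 0.2254 0.0126] scene [380.4 181.1]
lap [0.454  0.2512 0.085 ] r 0.0916 ang 137.8 depth z [0.4539 0.2508 0.0863] scene [330.3 144.5]
knob [0.3762 0.2341 0.06  ] r 0.1522 ang 163.0 depth z [0.376  0.2358 0.0524] scene [303.2 145.3]
axle [0.5278 0.1869 0.093 ]
crank [0.4879 0.1443 0.154 ]
tip [0.6332 0.211  0.07  ]
```

Run:
```python
from h import *
import cv2
from scipy.optimize import least_squares
def circ(p):
    f=lambda q:np.hypot(p[:,0]-q[0],p[:,1]-q[1])-q[2]
    r=least_squares(f,[*p.mean(0),.08],loss="soft_l1",f_scale=.001);return r.x,np.abs(f(r.x)).mean()
for n,box,c in(("top",(185,170,300,275),(241,220)),("scene",(300,140,385,205),(341,165))):
    im=np.load(n+"0.npy");hsv=cv2.cvtColor(im,cv2.COLOR_RGB2HSV)
    x0,y0,x1,y1=box
    v=hsv[:,:,2]
    print(n,[hsv[y,c[0]].tolist() for y in range(c[1]-50 if n=="top" else c[1]-25,c[1]-8,4)])
    # radial search for dark tread edge: pale->dark
    pts=[]
    g=im.astype(float)[:,:,1]
    p=manip.camera_params(n)
    C=ray(n,*c,.085)
    for a in np.arange(0,360,4):
        rr=np.arange(.065,.098,.0005)
        uv=np.array([proj(n,[C[0]+r*np.cos(np.radians(a)),C[1]+r*np.sin(np.radians(a)),.085]) for r in rr]).astype(np.float32)
        s=cv2.remap(g.astype(np.float32),uv[None,:,0].copy(),uv[None,:,1].copy(),cv2.INTER_LINEAR)[0]
        dd=np.gradient(cv2.GaussianBlur(s[None],(0,0),2)[0]); i=np.argmin(dd)
        if dd[i]<-2.5: pts.append([C[0]+rr[i]*np.cos(np.radians(a)),C[1]+rr[i]*np.sin(np.radians(a))])
    pts=np.array(pts);print(n,len(pts),circ(pts))
    # crank/knob
```

```text
top [[18, 134, 203], [19, 129, 231], [20, 129, 231], [15, 156, 168], [24, 124, 230], [25, 122, 229], [24, 126, 229], [26, 117, 231], [26, 120, 230], [25, 118, 230], [19, 75, 232]]Traceback (most recent call last):
  File "<stdin>", line 19, in <module>
  File "h.py", line 8, in proj
    p=manip.camera_params(n);K=p["K"];T=np.linalg.inv(p["T"])
ValueError: time passes only in moves, steps and waits
```

```bash
cat > h.py <<'E'
import numpy as np
from plant import manip
from functools import lru_cache
@lru_cache(None)
def cam(n):
    p=manip.camera_params(n);return p["K"],p["T"]
def ray(n,u,v,z):
    K,T=cam(n)
    d=T[:3,:3]@np.linalg.inv(K)@np.array([u,v,1.]);o=T[:3,3]
    return o+d*(z-o[2])/d[2]
def proj(n,P):
    K,T=cam(n);T=np.linalg.inv(T)
    c=T[:3,:3]@np.array(P)+T[:3,3];q=K@c;return q[:2]/q[2]
E
cat > circ.py <<'E'
from h import *
import cv2,sys
from scipy.optimize import least_squares
def circ(p):
    f=lambda q:np.hypot(p[:,0]-q[0],p[:,1]-q[1])-q[2]
    r=least_squares(f,[*p.mean(0),.08],loss="soft_l1",f_scale=.001);return r.x.round(4),np.abs(f(r.x)).mean()
for n,c in(("top",(241,222)),("scene",(341,168))):
    im=np.load(n+"0.npy")
    g=im[:,:,1].astype(np.float32)
    C=ray(n,*c,.085)
    pts=[]
    for a in np.radians(np.arange(0,360,4)):
        rr=np.arange(.075,.098,.0005)
        uv=np.array([proj(n,[C[0]+r*np.cos(a),C[1]+r*np.sin(a),.085]) for r in rr]).astype(np.float32)
        s=cv2.remap(g,uv[None,:,0].copy(),uv[None,:,1].copy(),cv2.INTER_LINEAR)[0]
        dd=np.gradient(cv2.GaussianBlur(s[None],(0,0),2)[0]); i=np.argmin(dd)
        if dd[i]<-2.5: pts.append([C[0]+rr[i]*np.cos(a),C[1]+rr[i]*np.sin(a)])
    pts=np.array(pts);print(n,len(pts),C,circ(pts))
E
python3 circ.py
```

```text
top 86 [0.5184997 0.1912538 0.085    ] (array([0.5217, 0.1901, 0.0836]), np.float64(0.0003578315260400934))
scene 87 [0.52835288 0.18645198 0.085     ] (array([0.5266, 0.1878, 0.0844]), np.float64(0.0007951365647604401))
```

```bash
python3 -m jog '[[[-0.026,-0.0175,0],0,1],[[-0.026,-0.0175,0],0,1],[[-0.026,-0.0175,0],0,1],[[-0.026,-0.0175,0],0,1],[[-0.026,-0.0175,0],0,1],[[-0.026,-0.0175,0],0,1],[[-0.026,-0.0175,0],0,1],[[-0.026,-0.0175,0],0,1]]' 40
cat > go.py <<'E'
import sys
from h import *
s=manip.read_state();t=np.array([float(a) for a in sys.argv[1:4]])
y=np.radians(s["tcp_rot"][2]);d=t-s["tool_pos"]
print(s["time_s"],s["tool_pos"].round(4),s["tcp_rot"].round(1),"F",s["ft_force"].round(1),s["opening"].round(3))
print("tool shift",(d[0]*np.cos(y)+d[1]*np.sin(y)).round(4),(d[0]*np.sin(y)-d[1]*np.cos(y)).round(4),(-d[2]).round(4))
E
python3 go.py .4845 .1432 .2
```

```text
time_s: 1.1
tool_pos: [0.3423, 0.3363, 0.2292]
tcp_rot: [-179.7, -0.1, 161.0]
ft_force: [0.5, 0.6, 1.0]
opening: 0.998Traceback (most recent call last):
  File "go.py", line 5, in <module>
    print(s["time_s"],s["tool_pos"].round(4),s["tcp_rot"].round(1),"F",s["ft_force"].round(1),s["opening"].round(3))
                                                                                              ^^^^^^^^^^^^^^^^^^
AttributeError: 'float' object has no attribute 'round'
```

```bash
sed -i 's/s\["opening"\].round(3)/s["opening"]/' go.py; python3 go.py .4845 .1432 .2
```

```text
1.1 [0.3423 0.3363 0.2292] [-1.797e+02 -1.000e-01  1.610e+02] F [0.5 0.6 1. ] 0.9980701205589121
tool shift -0.1974 -0.1362 0.0292
```

```bash
python3 -m jog '[[[-0.026,-0.018,0.002],0,1],[[-0.026,-0.018,0.004],0,1],[[-0.026,-0.018,0.005],0,1],[[-0.026,-0.018,0.005],0,1],[[-0.026,-0.018,0.005],0,1],[[-0.026,-0.018,0.004],0,1],[[-0.022,-0.015,0.002],0,1],[[-0.014,-0.009,0.001],0,1]]' 40
python3 go.py .4845 .1432 .11
python3 - <<'E'
from h import *
import cv2
im,d=manip.get_image("top"); cv2.imwrite("pics/t1.png",cv2.resize(im[140:310,180:320,::-1],None,fx=3.5,fy=3.5,interpolation=cv2.INTER_CUBIC))
im,d=manip.get_image("scene"); cv2.imwrite("pics/s1.png",cv2.resize(im[90:235,255:415,::-1],None,fx=4,fy=4,interpolation=cv2.INTER_CUBIC))
E
```

```text
time_s: 2.1
tool_pos: [0.4847, 0.141, 0.1995]
tcp_rot: [-179.6, -0.2, 160.9]
ft_force: [-0.7, 0.9, -0.4]
opening: 0.998
2.1 [0.4847 0.141  0.1995] [-179.6   -0.2  160.9] F [-0.7  0.9 -0.4] 0.9982294046286952
tool shift 0.0009 0.002 0.0895
```

View pics/s1.png

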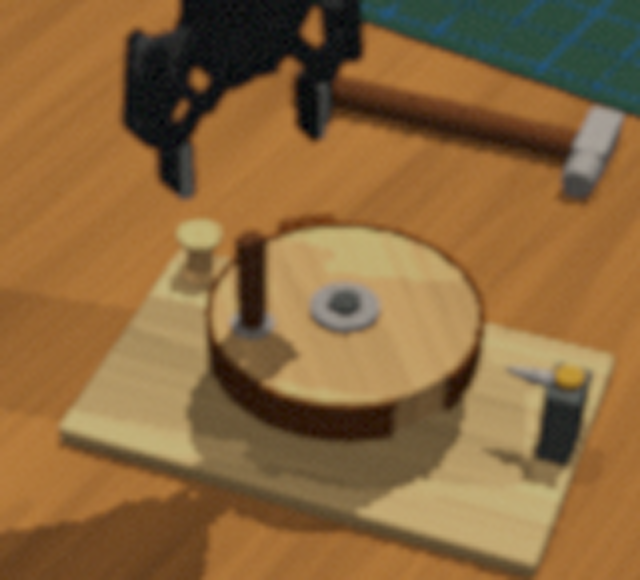

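View pics/t1.png

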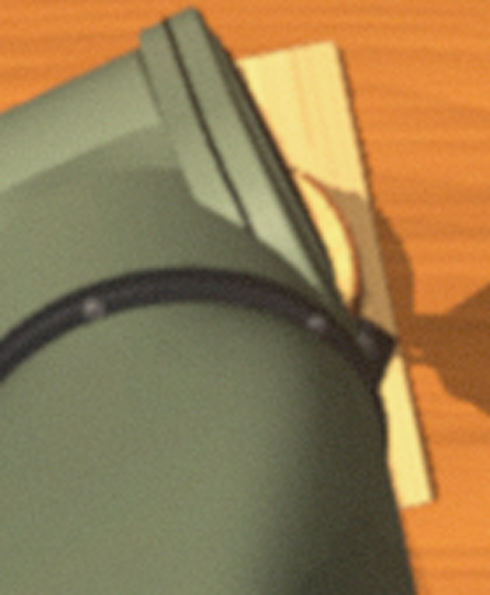

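Run:
```python
from h import *
print(ray("scene",316.5,130.3,.2125), proj("scene",[.4847,.141,.2125]),proj("scene",[.4845,.1432,.154]))
```

```text
[0.48741598 0.13997941 0.2125    ] [315.77053151 129.68403278] [316.56223213 149.3453656 ]
```

The scene view shows the open fingers straddling the crank from above: tips at (299,138) and (334,123), crank top at (317,149). The pointer stand matches my measurement. The top view is blocked by the arm. Descending.

```bash
python3 -m jog '[[[0.001,0.001,0.015],0,1],[[0,0.001,0.015],0,1],[[0,0,0.015],0,1],[[0,0,0.015],0,1],[[0,0,0.015],0,1],[[0,0,0.01],0,1],[[0,0,0.005],0,1],[[0,0,0],0,1]]' 40
python3 go.py .4848 .1438 .11
python3 - <<'E'
from h import *
import cv2
im,d=manip.get_image("scene"); cv2.imwrite("pics/s2.png",cv2.resize(im[90:235,255:415,::-1],None,fx=4,fy=4,interpolation=cv2.INTER_CUBIC))
E
```

```text
time_s: 3.2
tool_pos: [0.4813, 0.1497, 0.1077]
tcp_rot: [-179.8, -0.2, 161.3]
ft_force: [0.4, 0.6, 1.3]
opening: 1.0
3.2 [0.4813 0.1497 0.1077] [-179.8   -0.2  161.3] F [0.4 0.6 1.3] 1.0001820019445373
tool shift -0.0052 -0.0045 -0.0023
```

View pics/s2.png

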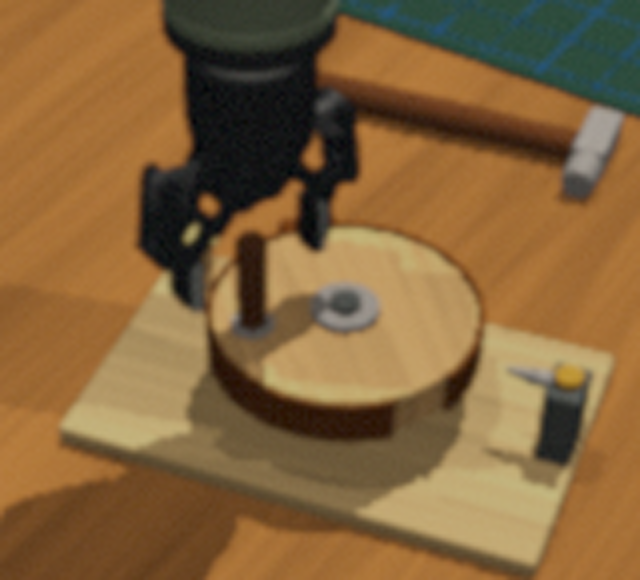

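```bash
python3 -m jog '[[[-0.002,-0.002,0],0,1],[[-0.002,-0.002,0],0,1],[[-0.001,-0.001,-0.001],0,1],[[0,0,0],0,1],[[0,0,0],0,1],[[0,0,0],0,1],[[0,0,0],0,1],[[0,0,0],0,1]]' 40
python3 go.py .4848 .1438 .11
```

```text
time_s: 4.25
tool_pos: [0.4852, 0.1429, 0.1099]
tcp_rot: [-179.9, -0.1, 161.2]
ft_force: [-0.2, -0.1, -1.1]
opening: 1.001
4.25 [0.4852 0.1429 0.1099] [-1.799e+02 -1.000e-01  1.612e+02] F [-0.2 -0.1 -1.1] 1.000532667778347
tool shift 0.0006 0.0007 -0.0001
```

```bash
python3 -m jog '[[[0,0.0005,0],0,-1],[[0,0,0],0,-1],[[0,0,0],0,-1],[[0,0,0],0,-1],[[0,0,0],0,-1],[[0,0,0],0,-1],[[0,0,0],0,-1],[[0,0,0],0,-1]]' 40
python3 go.py .4848 .1438 .11
python3 - <<'E'
from h import *
import cv2
im,d=manip.get_image("scene"); cv2.imwrite("pics/s3.png",cv2.resize(im[90:235,255:415,::-1],None,fx=4,fy=4,interpolation=cv2.INTER_CUBIC))
E
```

```text
time_s: 5.25
tool_pos: [0.486, 0.1442, 0.1102]
tcp_rot: [-180.0, -0.1, 161.3]
ft_force: [0.5, 1.5, 1.5]
opening: 0.224
5.25 [0.486  0.1442 0.1102] [-1.800e+02 -1.000e-01  1.613e+02] F [0.5 1.5 1.5] 0.2241653069851678
tool shift 0.001 -0.0008 0.0002
```

View pics/s3.png

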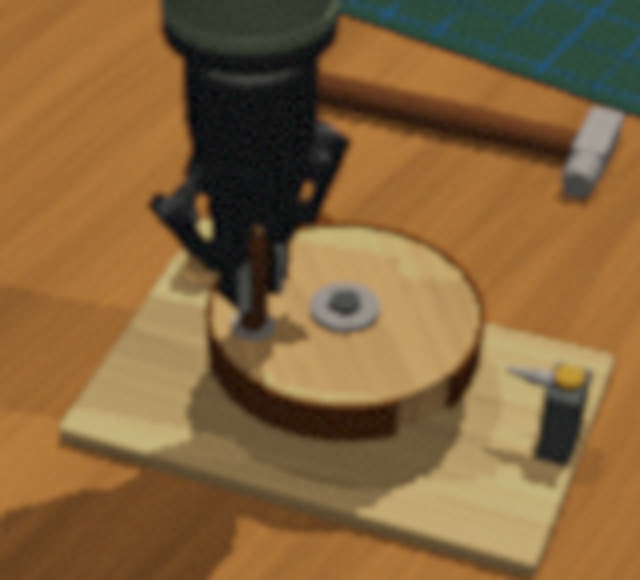

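```bash
cat > arc.py <<'E'
import sys
from h import *
cx,cy,r,step=[float(a) for a in sys.argv[1:5]]
s=manip.read_state();p=s["tool_pos"];y=np.radians(s["tcp_rot"][2])
a=np.arctan2(p[1]-cy,p[0]-cx)
print("t",s["time_s"],p.round(4),"ang",np.degrees(a).round(1),"r",np.hypot(p[0]-cx,p[1]-cy).round(4),"F",s["ft_force"].round(1),"rpy",s["tcp_rot"].round(1),"op",round(s["opening"],3),"dz",round(p[2]-.11,4))
for i in range(8):
    b=a-np.radians(step); d=r*np.array([np.cos(b)-np.cos(a),np.sin(b)-np.sin(a)]); a=b
    print("[%.4f,%.4f]"%(d[0]*np.cos(y)+d[1]*np.sin(y),d[0]*np.sin(y)-d[1]*np.cos(y)),end=" ")
E
python3 arc.py .5242 .189 .06 2.5
```

```text
t 5.3 [0.486  0.1442 0.1102] ang -130.5 r 0.0588 F [0.2 1.3 1.5] rpy [-1.800e+02 -1.000e-01  1.613e+02] op 0.223 dz 0.0002
[0.0024,0.0010] [0.0024,0.0011] [0.0023,0.0012] [0.0023,0.0013] [0.0022,0.0014] [0.0021,0.0015] [0.0021,0.0016] [0.0020,0.0017]
```

```bash
python3 -m jog '[[[0.0024,0.001,0],0,-1],[[0.0024,0.0011,0],0,-1],[[0.0023,0.0012,0],0,-1],[[0.0023,0.0013,0],0,-1],[[0.0022,0.0014,0],0,-1],[[0.0021,0.0015,0],0,-1],[[0.0021,0.0016,0],0,-1],[[0.002,0.0017,0],0,-1]]' 40
python3 arc.py .5242 .189 .06 2.5
```

```text
time_s: 6.3
tool_pos: [0.4725, 0.161, 0.1102]
tcp_rot: [180.0, 0.0, 161.2]
ft_force: [4.2, 0.2, -2.0]
opening: 0.222
t 6.3 [0.4725 0.161  0.1102] ang -151.6 r 0.0588 F [ 4.2  0.2 -2. ] rpy [180.    0.  161.2] op 0.222 dz 0.0002
[0.0019,0.0018] [0.0018,0.0019] [0.0017,0.0020] [0.0016,0.0021] [0.0015,0.0021] [0.0014,0.0022] [0.0013,0.0022] [0.0012,0.0023]
```

Works well with low force (about 4 N). Continuing.

```bash
python3 -m jog '[[[0.0019,0.0018,0],0,-1],[[0.0018,0.0019,0],0,-1],[[0.0017,0.002,0],0,-1],[[0.0016,0.0021,0],0,-1],[[0.0015,0.0021,0],0,-1],[[0.0014,0.0022,0],0,-1],[[0.0013,0.0022,0],0,-1],[[0.0012,0.0023,0],0,-1]]' 40
python3 arc.py .5242 .189 .06 2.5
```

```text
time_s: 7.3
tool_pos: [0.4658, 0.1817, 0.1102]
tcp_rot: [-180.0, 0.0, 161.2]
ft_force: [4.3, -1.5, -1.5]
opening: 0.222
t 7.3 [0.4658 0.1817 0.1102] ang -172.9 r 0.0589 F [ 4.3 -1.5 -1.5] rpy [-180.     0.   161.2] op 0.222 dz 0.0002
[0.0011,0.0024] [0.0010,0.0024] [0.0009,0.0025] [0.0008,0.0025] [0.0007,0.0025] [0.0006,0.0026] [0.0004,0.0026] [0.0003,0.0026]
```

```bash
python3 -m jog '[[[0.0011,0.0024,0],0,-1],[[0.001,0.0024,0],0,-1],[[0.0009,0.0025,0],0,-1],[[0.0008,0.0025,0],0,-1],[[0.0007,0.0025,0],0,-1],[[0.0006,0.0026,0],0,-1],[[0.0004,0.0026,0],0,-1],[[0.0003,0.0026,0],0,-1]]' 40
python3 arc.py .5242 .189 .06 2.5
```

```text
time_s: 8.3
tool_pos: [0.4668, 0.2034, 0.1102]
tcp_rot: [-179.9, 0.0, 161.2]
ft_force: [4.1, -2.7, 0.4]
opening: 0.219
t 8.3 [0.4668 0.2034 0.1102] ang 165.9 r 0.0592 F [ 4.1 -2.7  0.4] rpy [-179.9    0.   161.2] op 0.219 dz 0.0002
[0.0002,0.0026] [0.0000,0.0026] [-0.0001,0.0026] [-0.0002,0.0026] [-0.0003,0.0026] [-0.0004,0.0026] [-0.0005,0.0026] [-0.0006,0.0025]
```

```bash
python3 -m jog '[[[0.0002,0.0026,0],0,-1],[[0,0.0026,0],0,-1],[[-0.0001,0.0026,0],0,-1],[[-0.0002,0.0026,0],0,-1],[[-0.0003,0.0026,0],0,-1],[[-0.0004,0.0026,0],0,-1],[[-0.0005,0.0026,0],0,-1],[[-0.0006,0.0025,0],0,-1]]' 40
python3 arc.py .5242 .189 .06 2.5
python3 - <<'E'
import numpy as np
from scipy.optimize import least_squares
p=np.array([[.486,.1442],[.4725,.161],[.4658,.1817],[.4668,.2034]])
r=least_squares(lambda q:np.hypot(*(p-q[:2]).T)-.06,[.524,.189]);print(r.x,r.fun)
E
```

```text
time_s: 9.3
tool_pos: [0.4754, 0.2231, 0.1102]
tcp_rot: [-179.9, -0.0, 161.2]
ft_force: [1.7, -3.6, 2.7]
opening: 0.224
t 9.3 [0.4754 0.2231 0.1102] ang 145.0 r 0.0595 F [ 1.7 -3.6  2.7] rpy [-179.9   -0.   161.2] op 0.224 dz 0.0002
[-0.0008,0.0025] [-0.0009,0.0025] [-0.0010,0.0024] [-0.0011,0.0024] [-0.0012,0.0023] [-0.0013,0.0023] [-0.0014,0.0022] [-0.0015,0.0021] [0.52523086 0.1896224 ] [ 1.87839240e-05 -1.79062165e-06 -4.34202835e-05  3.32219821e-05]
```

```bash
python3 arc.py .5252 .1896 .06 2.5;  python3 -m jog '[[[-0.0007,0.0025,0],0,-1],[[-0.0008,0.0025,0],0,-1],[[-0.0009,0.0024,0],0,-1],[[-0.001,0.0024,0],0,-1],[[-0.0011,0.0024,0],0,-1],[[-0.0012,0.0023,0],0,-1],[[-0.0013,0.0022,0],0,-1],[[-0.0014,0.0022,0],0,-1]]' 40
python3 arc.py .5252 .1896 .06 2.0
```

```text
t 9.3 [0.4754 0.2231 0.1102] ang 146.0 r 0.06 F [ 1.7 -3.6  2.7] rpy [-179.9   -0.   161.2] op 0.224 dz 0.0002
[-0.0007,0.0025] [-0.0008,0.0025] [-0.0010,0.0024] [-0.0011,0.0024] [-0.0012,0.0023] [-0.0013,0.0023] [-0.0014,0.0022] [-0.0015,0.0022] time_s: 10.3
tool_pos: [0.4899, 0.2383, 0.1102]
tcp_rot: [-179.7, -0.0, 161.1]
ft_force: [1.8, -6.8, 3.4]
opening: 0.224
t 10.3 [0.4899 0.2383 0.1102] ang 126.0 r 0.0601 F [ 1.8 -6.8  3.4] rpy [-179.7   -0.   161.1] op 0.224 dz 0.0002
[-0.0012,0.0017] [-0.0013,0.0016] [-0.0014,0.0016] [-0.0014,0.0016] [-0.0015,0.0015] [-0.0015,0.0014] [-0.0016,0.0014] [-0.0016,0.0013]
```

```bash
python3 -m jog '[[[-0.0012,0.0017,0],0,-1],[[-0.0013,0.0016,0],0,-1],[[-0.0014,0.0016,0],0,-1],[[-0.0014,0.0016,0],0,-1],[[-0.0015,0.0015,0],0,-1],[[-0.0015,0.0014,0],0,-1],[[-0.0016,0.0014,0],0,-1],[[-0.0012,0.001,0],0,-1]]' 40
python3 arc.py .5252 .1896 .06 1.0
python3 - <<'E'
from h import *
import cv2
for n in ("scene","top"):
  im,d=manip.get_image(n); np.save(n+"4.npy",im)
  im=im[90:235,255:415] if n=="scene" else im[140:285,180:340]
  cv2.imwrite(f"pics/{n}4.png",cv2.resize(im[:,:,::-1],None,fx=4,fy=4,interpolation=cv2.INTER_CUBIC))
E
```

```text
time_s: 11.3
tool_pos: [0.5045, 0.246, 0.1102]
tcp_rot: [-179.6, -0.1, 161.1]
ft_force: [-0.7, -4.8, 4.8]
opening: 0.223
t 11.3 [0.5045 0.246  0.1102] ang 110.1 r 0.0601 F [-0.7 -4.8  4.8] rpy [-1.796e+02 -1.000e-01  1.611e+02] op 0.223 dz 0.0002
[-0.0008,0.0007] [-0.0008,0.0006] [-0.0008,0.0006] [-0.0009,0.0006] [-0.0009,0.0006] [-0.0009,0.0006] [-0.0009,0.0006] [-0.0009,0.0005]
```

View pics/scene4.png

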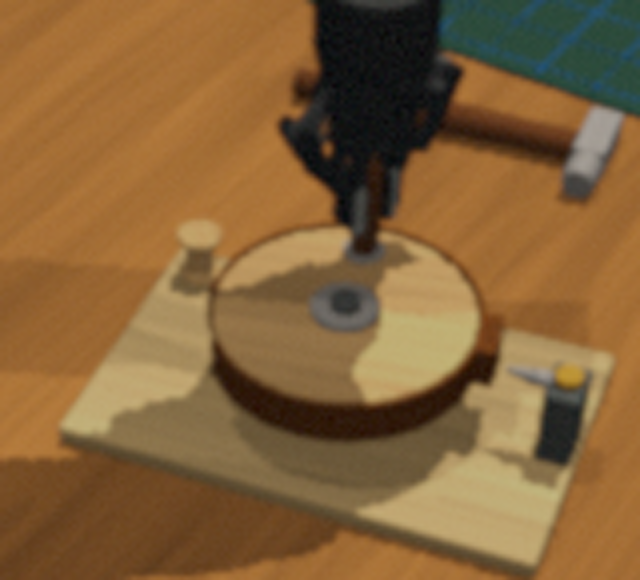

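View pics/top4.png

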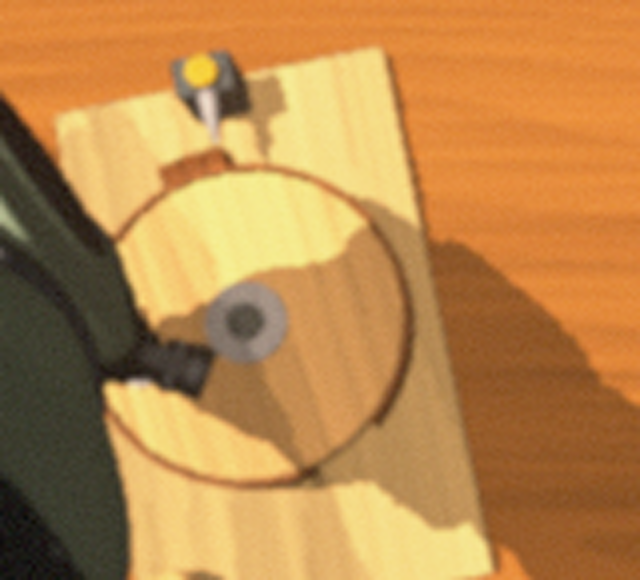

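Run:
```python
from h import *
import cv2
A=np.array([.5217,.1901])
for k,u,v,z in(("oL",161,170,.085),("oR",226,150,.085),("iR",235,163,.085),("iL",165,188,.085),("tip",216,143,.07),("tip2",187/3.5*4,121/3.5*4,.07),("root",206,95,.07)):
    p=ray("top",180+u/4,140+v/4,z)[:2]-A;print(k,p.round(4),np.hypot(*p).round(4),np.degrees(np.arctan2(p[1],p[0])).round(1))
# mask lap: leather brown beyond r=.088 in polar samples at z=.085
im=np.load("top4.npy");hsv=cv2.cvtColor(im,cv2.COLOR_RGB2HSV)
for r in(.092,.095,.098):
    row=[]
    for a in range(-4,40):
        u,v=proj("top",[A[0]+r*np.cos(np.radians(a)),A[1]+r*np.sin(np.radians(a)),.085])
        row.append(int(cv2.getRectSubPix(im[:,:,1],(1,1),(float(u),float(v)))[0,0]))
    print(r,dict(zip(range(-4,40),row)))
```

```text
oL [0.0842 0.0488] 0.0974 30.1
oR [0.0953 0.0136] 0.0963 8.1
iR [0.088  0.0085] 0.0884 5.5
iL [0.0742 0.0463] 0.0874 32.0
tip [0.1029 0.0223] 0.1053 12.2
tip2 [0.1056 0.0236] 0.1082 12.6
root [0.1306 0.0287] 0.1337 12.4
0.092 {-4: 179, -3: 189, -2: 200, -1: 207, 0: 211, 1: 211, 2: 214, 3: 219, 4: 218, 5: 205, 6: 174, 7: 134, 8: 98, 9: 81, 10: 92, 11: 103, 12: 109, 13: 109, 14: 111, 15: 108, 16: 99, 17: 99, 18: 103, 19: 107, 20: 106, 21: 106, 22: 105, 23: 103, 24: 101, 25: 101, 26: 106, 27: 108, 28: 109, 29: 106, 30: 111, 31: 125, 32: 153, 33: 176, 34: 195, 35: 199, 36: 201, 37: 195, 38: 194, 39: 196}
0.095 {-4: 158, -3: 161, -2: 182, -1: 199, 0: 210, 1: 215, 2: 218, 3: 222, 4: 224, 5: 221, 6: 203, 7: 172, 8: 136, 9: 105, 10: 97, 11: 98, 12: 101, 13: 103, 14: 103, 15: 98, 16: 94, 17: 93, 18: 100, 19: 101, 20: 101, 21: 102, 22: 102, 23: 97, 24: 94, 25: 98, 26: 101, 27: 104, 28: 103, 29: 101, 30: 108, 31: 129, 32: 161, 33: 190, 34: 204, 35: 206, 36: 204, 37: 202, 38: 203, 39: 203}
0.098 {-4: 151, -3: 148, -2: 162, -1: 182, 0: 200, 1: 213, 2: 217, 3: 220, 4: 223, 5: 225, 6: 220, 7: 209, 8: 189, 9: 161, 10: 129, 11: 121, 12: 119, 13: 121, 14: 122, 15: 124, 16: 125, 17: 128, 18: 129, 19: 125, 20: 120, 21: 119, 22: 118, 23: 115, 24: 115, 25: 121, 26: 124, 27: 123, 28: 122, 29: 118, 30: 122, 31: 146, 32: 174, 33: 197, 34: 205, 35: 205, 36: 203, 37: 204, 38: 204, 39: 202}
```

The top view shows the lap from (220,182) to (236,178), with the pointer tip at (233.5,175.5). The lap centre is at about 19.9° by image and 20.1° by kinematics, and the pointer is at 12.4°. About 7.7° remains.

```bash
python3 -m jog '[[[-0.0008,0.0007,0],0,-1],[[-0.0008,0.0006,0],0,-1],[[-0.0008,0.0006,0],0,-1],[[-0.0009,0.0006,0],0,-1],[[-0.0009,0.0006,0],0,-1],[[-0.0009,0.0006,0],0,-1],[[-0.0009,0.0005,0],0,-1],[[-0.0005,0.0003,0],0,-1]]' 40
python3 arc.py .5252 .1896 .06 1.0
cat > lap.py <<'E'
from h import *
import cv2,sys
tag=sys.argv[1]
for n in ("scene","top"):
  im,d=manip.get_image(n); np.save(n+tag+".npy",im)
  c=im[90:235,255:415] if n=="scene" else im[140:285,180:340]
  cv2.imwrite(f"pics/{n}{tag}.png",cv2.resize(c[:,:,::-1],None,fx=4,fy=4,interpolation=cv2.INTER_CUBIC))
  A=np.array([.5217,.1901] if n=="top" else [.5266,.1878])
  g=im[:,:,1].astype(np.float32)
  aa=np.arange(-10,45,.5)
  for r in(.092,.095,.098):
    uv=np.array([proj(n,[A[0]+r*np.cos(a),A[1]+r*np.sin(a),.085]) for a in np.radians(aa)],np.float32)
    s=cv2.remap(g,uv[None,:,0].copy(),uv[None,:,1].copy(),cv2.INTER_LINEAR)[0]
    if n=="top":
      m=aa[s<155]; m=m[m>0]; print(n,r,m.min(),m.max(),(m.min()+m.max())/2)
E
python3 lap.py 5
```

```text
time_s: 12.4
tool_pos: [0.512, 0.2483, 0.1102]
tcp_rot: [-179.6, -0.1, 161.2]
ft_force: [-0.4, -5.1, 5.2]
opening: 0.222
t 12.4 [0.512  0.2483 0.1102] ang 102.6 r 0.0602 F [-0.4 -5.1  5.2] rpy [-1.796e+02 -1.000e-01  1.612e+02] op 0.222 dz 0.0002
[-0.0009,0.0005] [-0.0009,0.0005] [-0.0009,0.0005] [-0.0009,0.0005] [-0.0009,0.0005] [-0.0009,0.0005] [-0.0009,0.0004] [-0.0010,0.0004] top 0.092 0.5 23.5 12.0
top 0.095 0.5 23.5 12.0
top 0.098 1.5 23.5 12.5
```

View pics/top5.png

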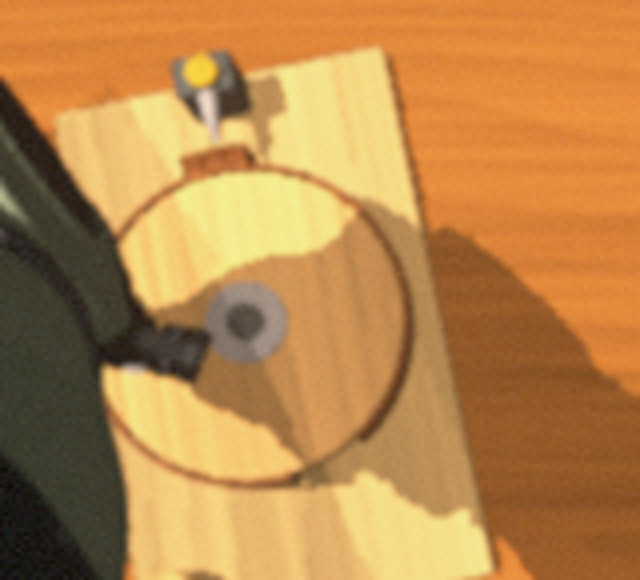

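View pics/scene5.png

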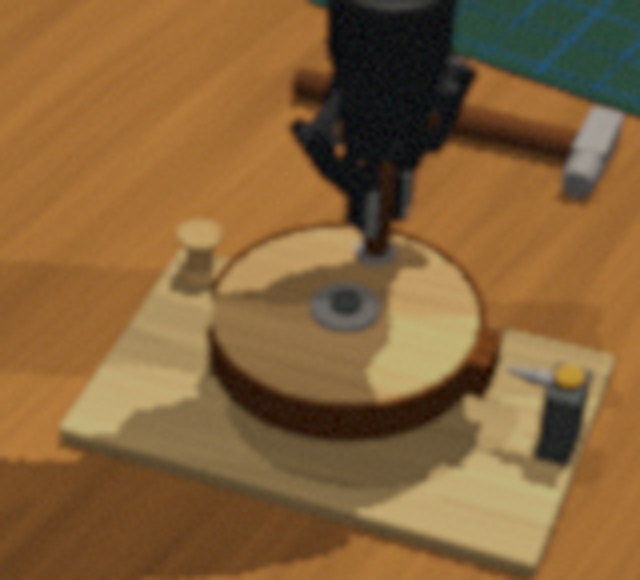

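```bash
python3 -m jog '[[[0,0,0],0,-0.4],[[0,0,0],0,0],[[0,0,0],0,0.5],[[0,0,0],0,1],[[0,0,0],0,1],[[0,0,0],0,1],[[0,0,0],0,1],[[0,0,0],0,1]]' 40
python3 arc.py .5252 .1896 .06 1.0|head -1
```

```text
time_s: 13.5
tool_pos: [0.5116, 0.2499, 0.1098]
tcp_rot: [-179.7, -0.2, 161.2]
ft_force: [0.4, -0.1, -0.4]
opening: 0.999
t 13.5 [0.5116 0.2499 0.1098] ang 102.7 r 0.0618 F [ 0.4 -0.1 -0.4] rpy [-179.7   -0.2  161.2] op 0.999 dz -0.0002
```

```bash
python3 -m jog '[[[0,0,-0.005],0,1],[[0,0,-0.01],0,1],[[0,0,-0.015],0,1],[[0,0,-0.015],0,1],[[0,0,-0.015],0,1],[[0,0,-0.015],0,1],[[0,0,-0.015],0,1],[[0,0,-0.01],0,1]]' 40
python3 lap.py 6; python3 arc.py .5252 .1896 .06 1.0|head -1
```

```text
time_s: 14.5
tool_pos: [0.5123, 0.2504, 0.2191]
tcp_rot: [-179.9, -0.1, 161.2]
ft_force: [0.4, -1.3, 0.4]
opening: 0.998
top 0.092 0.5 23.5 12.0
top 0.095 0.5 23.5 12.0
top 0.098 1.5 23.5 12.5
t 14.6 [0.5126 0.2505 0.2189] ang 101.7 r 0.0622 F [ 0.4  0.2 -1. ] rpy [-1.799e+02 -1.000e-01  1.612e+02] op 0.997 dz 0.1089
```

View pics/scene6.png

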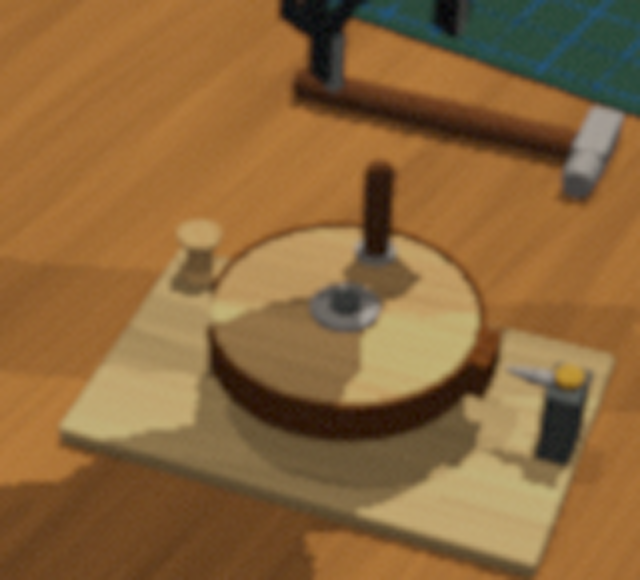

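View pics/top6.png

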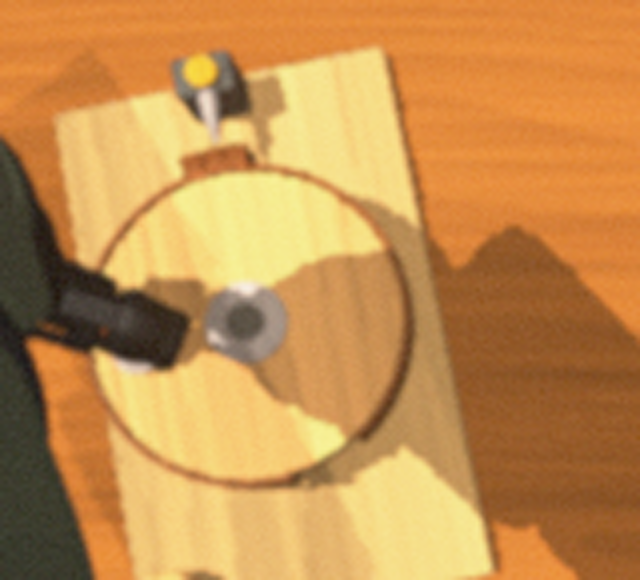

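Run:
```python
from h import *
p=ray("scene",255+379/4,90+167/4,.154)[:2]-[.5266,.1878];print(p,np.hypot(*p),np.degrees(np.arctan2(p[1],p[0])))
a=np.load("scene0.npy").astype(int);b=np.load("scene6.npy").astype(int)
print(np.abs(a-b)[240:360,180:300].mean())
print(manip.close_job())
```

```text
[-0.01255676  0.05875518] 0.06008196867749932 102.06339382421287
5.589074074074074
the job is handed in; nothing more can be done
None
```

The wheel on the pointer stand now has its high spot in front of the pointer tip. I turned it about 127° clockwise at roughly 20°/s with the crank gripped at 40 N. Then I let go, lifted clear and handed in at about 14.6 s.

**Alignment:** the pointer tip lies at about 12.4° from the axle (12.2 to 12.6° over the readings). After release, the top image put the centre of the lap at 12.0 to 12.5°. The scene image put the crank at 102.1°, which implies the lap at 12.1°. The arm's own path, just before release, gave 12.6°. The agreement is within about 0.5°, or 1 mm at the rim. The bare gap in the tread is elsewhere.

**Forces:** the wrist force readings at the end of each move stayed below about 10 N.

**Checks that disagreed or were weak:**
- **Cameras:** the two cameras placed the axle about 5 mm apart, so I compared angles within one camera and fitted the centre from the arm's path (residual 0.05 mm).
- **Descent drift:** the gripper drifted about 9 mm sideways on the way down to the crank. I corrected that before closing.
- **Other wheel:** I never went near it. My before-and-after image comparison there showed a mean difference of 5.6 grey levels. I take this as camera noise, but I did not measure its angle separately.

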